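# Push the missing carrier onto the lamp's guide rods

## Robot

A 6-joint arm with a two-finger parallel gripper is mounted at the origin on the work surface. World frame = base frame: x ahead of the robot, y to its left, z up, the work surface at z = 0. Lengths are in m, angles in degrees, forces in N, time in s.
With the tool pointing down it reaches from about 0.375 to 0.9 m from the base axis. Payload 3.1 kg.
Tool frame: the origin (TCP) lies at the very end of the fingers, on their centre line; the grasp point (between the pads) lies 19 mm behind it; z points along the fingers, y is the line along which they close (so a half turn about z gives the same grasp; the last joint's range is limited). The gripper opens to 87 mm and grips with 3 to 60 N. Pads are 19 mm wide; open, the fingers measure 117 mm over their backs; the gripper's body (75 mm by 190 mm) begins 51 mm behind the grasp point.
Start: joints at [-81.847, 30.224, 82.088, -0, 67.689, -10.227], TCP at [0.197, -0.593, 0.223] pointing down, gripper open.
Joint ranges: [-176.69, 176.69], [-43.24, 126.21], [12.49, 139.97], [-82, 262], [0, 151.66], [-163.58, 163.58]. Speed limits (degrees/s): [159.86, 159.86, 180, 180, 180, 180].

## Interface

Orientations are given as a 3x3 rotation matrix whose columns are the frame's x, y, z axes.
In Python, from rig import readout, viewer, ticket gives the robot as it stands.
- The arm moves only by the tool send_rows, never from a script. Its argument "moves" is a list of rows, each a list of 6 numbers: the shift along the tool's x, y, z in units of 250 mm (1.0 is 250 mm), then the turn, a rotation vector about the tool's x, y, z in units of 90 degrees (1.0 is 90 degrees). A call has 1 to 12 rows; each row is the pose to reach, as a shift and turn from the pose commanded when the call began, along the tool's axes at that moment; what a row does not reach only later rows make up. A row lasts 1/10 s, in which the tool goes at most 50 mm and 8.59 degrees, less where a joint would pass 70% of its speed; a pose out of reach is approached as far as the arm can. A call with a number of a shift or a turn outside -1 to 1 is refused whole. A call with a gripper value outside its range is refused whole. "grip" is the opening, from 0 (shut) to 1 (fully open), set as the call begins (left out, the last holds). The fingers move at their own pace and stop on an object; the grip force is fixed at half the most. Time passes only in rows, so rows that repeat a pose let the fingers close. It gives the time, the measured TCP pose, the force, the opening and the grip force at its end, in the units of the state.
- readout.read_state(): the state, without advancing time (a new reading comes with each control period).
- viewer.capture(name): name is "scene" or "top" or "wrist"; returns (picture, depth): 400x640x3 uint8, red, green, blue; 400x640 float32, m along the optical axis (not along the pixel's ray), 0 where there is no reading.
- viewer.camera_info(name): a dict with "fx", "fy", "cx", "cy" (pixels), "R" (3x3) and "t" (3): a world point X has camera coordinates R X + t; the wrist camera has in their place "tool_from_camera" (4x4, takes a point from camera to tool coordinates, whose origin is the TCP and whose axes are the flange's). Camera axes: x right, y down, z forward; pixel columns grow to the right and rows downward; lengths in m; the calibration is good to about 2 mm. The wrist camera is an equidistant fisheye: a pixel r from the principal point sees the ray r / f radians off the axis. A picture is of the moment at which its call begins: read the wrist's pose just before it. camera_info takes no time and is no camera call.
- ticket.hand_in(): hands the job in; it is judged then, once.
The state is a dict: "time_s": time; "joint_positions": joint angles; "qvel": joint speeds; "tau": joint torques, N m; "position": TCP position; "tcp_rot": TCP orientation; "force": force on the tool from outside, world axes, zero at the start; "moment": the same for the moment, N m; "opening": opening from 0.0 (shut) to 1.0 (fully open); "grasp_force": force on a finger pad.
Only numpy, scipy, OpenCV 4.12 (cv2) and the standard library are available. Lean on these libraries where they do the work, as an engineer would, in place of code of your own. Each camera call takes 0.05 s, during which the arm holds its last target. There are 200 camera calls.

## Task

One of the two carriers (lens or screen) is already on the lamp house's two guide rods; find out which is missing and, keeping both carriers flat on the desk, slide it sideways into line and then onto both rods. Go on pushing until the two carriers touch and together press the red spring pad of the end stop firmly but gently (in by 5 mm, never more than 14 mm); then let go, leaving the pair threaded and resting against the pad.

Things in the scene. Friction and masses are not known exactly. Their poses are not given: they have to be found in the camera images.
- lamp: fixed black lamp house 100 x 100 x 90 mm with two level steel guide rods pointing along its own +y. Between the rods a blue end stop with a red spring pad is clamped at a place that differs every time and is not reported: the pad's free face lies between own y = 90 and 125 mm. Origin: centre of the underside, on the desk
- rod_tips (a point): point midway between the two rod tips, axes as the lamp house (its own x = 0, y = 251, z = 26 mm). The rods, 12 mm thick, lie 36 mm either side of it along x; they leave the house at own y = 50 mm and taper from y = 235 mm to 4 mm thick tips; they come out of a carrier's back as it goes home
- lens: loose lens carrier: silver base with a round lens (42 mm, black rim, pale blue glass) on top, 82 mm high in all; base 110 mm (own x) x 50 mm (y) x 48 mm high, 0.4 kg; two 16 mm square bores through along own y at x = -36 and +36, z = 26 mm. Origin: centre of the underside. Parallel to the lamp within 1 degree at the start; this or the other carrier starts on the rods.
- screen: loose screen carrier: orange base with a white screen (64 x 34 mm, black frame) on top, 82 mm high in all; base 110 mm (own x) x 50 mm (y) x 48 mm high, 0.4 kg; two 16 mm square bores through along own y at x = -36 and +36, z = 26 mm. Origin: centre of the underside. Parallel to the lamp within 1 degree at the start; this or the other carrier starts on the rods.
- buffer (a joint): how far the red spring pad (30 mm wide, 26 mm high, centred at z = 24 mm between the rods) is pressed in, m; 0 = free, 0.018 = bottomed; it pushes back with 1.2 N per mm
- microscope: bystander: small black USB microscope on a stand, base 75 x 100 mm, 125 mm high; origin: centre of the underside
- mouse: bystander: black computer mouse 62 x 110 mm, 34 mm high; origin: centre of the underside
- slidebox: bystander: blue and white slide box 132 x 87 mm, 38 mm high; origin: centre of the underside

How it is judged (in metres and radians):
On the way, in this order (a step that is already met when the one before it is completed fails the run):
1. both carriers are threaded on both rods (centred within 5 mm, within 0.08 rad of square, flat on the desk) (x of lens in the frame of lamp between -0.005 and 0.005 m and y of lens in the frame of lamp between 0.1 and 0.21 m and angle between the y axis of each of lens, screen and the y axis of lamp, either way round below 0.08 rad and angle between each of lens, screen's own z axis and vertical below 0.08 rad and height (world z) of each of lens, screen below 0.006 m and x of screen in the frame of lamp between -0.005 and 0.005 m and y of screen in the frame of lamp between 0.1 and 0.21 m), for 0.1 s.
2. the carriers touch (centres no more than 53.5 mm apart) and together hold the spring pad in by 5 to 14 mm (about 6 to 17 N) for 0.3 s (all of step 1 and horizontal distance between lens and screen below 0.0535 m and value of joint buffer above 0.005 m), for 0.3 s.
At the end, for the whole second after the job is handed in: both carriers are on both rods (centred within 5 mm, square within 0.08 rad, flat on the desk, origins at lamp y between 100 and 210 mm), touch each other (centres within 53.5 mm), rest against the spring pad so that it stays pressed in by at least 0.6 mm after release, and are still (all of step 1 and horizontal distance between lens and screen below 0.0535 m and value of joint buffer above 0.0006 m and linear speed of each of lens, screen below 0.01 m/s).
It fails at once if the spring pad is pressed in by more than 14 mm (about 17 N) (value of joint buffer above 0.014 m).
It fails at once if a carrier is lifted more than 15 mm off the desk or tipped more than 0.35 rad (height (world z) of any of lens, screen above 0.015 m or angle between any of lens, screen's own z axis and vertical above 0.35 rad).
It fails at once if the microscope, the mouse or the slide box is moved by more than 15 mm (distance of any of microscope, mouse, slidebox from where it was at the start of the episode above 0.015 m).
It also fails if it takes over 72 s, if anything falls off the work surface, if the arm or the gripper's body presses on something with over 40 N, if the wrist force passes 120 N, or if a joint passes its speed limit or range.

## Working session

There is one attempt and no reset: what is moved stays moved. The work goes in short steps, Python scripts to look and compute and a tool call to move; the robot and the scene stay as the last step left them, time stands still between calls to the robot, and variables do not carry over. Pictures are saved under pics/ and viewed, at most 10 in all, crops included, and the job is handed in when it is done.

Besides the shell and the picture viewer there is one more tool, called by a JSON object that holds its "api" and its "payload". send_rows: Moves the arm, as the interface text tells. Shifts and turns lie within -1 to 1; 1 stands for 250 mm of shift or 90 degrees of turn. Its arguments: {"type":"object","properties":{"moves":{"type":"array"},"grip":{"type":"number"}},"required":["moves"]}

```bash
ls; mkdir -p pics
python3 - <<'E'
from rig import readout, viewer
import cv2,numpy as np
s=readout.read_state();print(s)
for n in("scene","top"):
    p,d=viewer.capture(n);cv2.imwrite(f"pics/{n}0.png",p[:,:,::-1]);np.savez(f"pics/{n}0.npz",p=p,d=d)
    print(n,viewer.camera_info(n))
print(viewer.camera_info("wrist"))
E
```

```text
pics
{'time_s': 0.0, 'joint_positions': array([-8.18482014e+01,  3.02776416e+01,  8.21564157e+01, -3.18671787e-04,
        6.76891504e+01, -1.02286124e+01]), 'qvel': array([-0.13735937, -0.06929253,  0.01887917,  0.00197833,  0.02893168,
       -0.04936098]), 'tau': array([-1.42366243e-03, -4.40052724e+01, -1.76596087e+01,  6.32137223e-02,
        5.80849964e-02, -1.76296567e-04]), 'position': array([ 0.19698518, -0.59237399,  0.22158568]), 'tcp_rot': array([[ 9.48983265e-01,  3.15326286e-01, -3.10008956e-04],
       [ 3.15326213e-01, -9.48980954e-01,  2.12792065e-03],
       [ 3.76796721e-04, -2.11711504e-03, -9.99997688e-01]]), 'force': array([-0.50561691, -0.04834631, -0.25985044]), 'moment': array([-0.00239477,  0.03292956, -0.03254524]), 'grasp_force': 0.0, 'opening': 1.000238723007031}
scene {'fx': 477.4419908812284, 'fy': 477.4419908812284, 'cx': 317.42010444195944, 'cy': 184.87169953638312, 'R': array([[-0.77181012,  0.63579807,  0.00836352],
       [ 0.43141695,  0.53327905, -0.72766261],
       [-0.46710657, -0.5580092 , -0.68588423]]), 't': array([ 0.39207698, -0.26166713,  1.40351947])}
top {'fx': 492.95824626854585, 'fy': 492.95824626854585, 'cx': 321.530086192713, 'cy': 199.09282782541217, 'R': array([[ 0.03036725, -0.99885839,  0.03687465],
       [-0.98887202, -0.03539797, -0.14449605],
       [ 0.14563638, -0.03207636, -0.98881806]]), 't': array([0.04497454, 0.59122637, 1.06981151])}
{'fx': 309.70691628693146, 'fy': 309.70691628693146, 'cx': 317.6358270594376, 'cy': 196.8467043470226, 'tool_from_camera': array([[ 8.23263664e-04, -9.63442774e-01, -2.67912938e-01,
         7.43715247e-02],
       [ 9.99999428e-01,  6.10054615e-04,  8.79056020e-04,
         1.53163655e-04],
       [-6.83478646e-04, -2.67913509e-01,  9.63442725e-01,
        -1.61427299e-01],
       [ 0.00000000e+00,  0.00000000e+00,  0.00000000e+00,
         1.00000000e+00]])}
```

View pics/scene0.png

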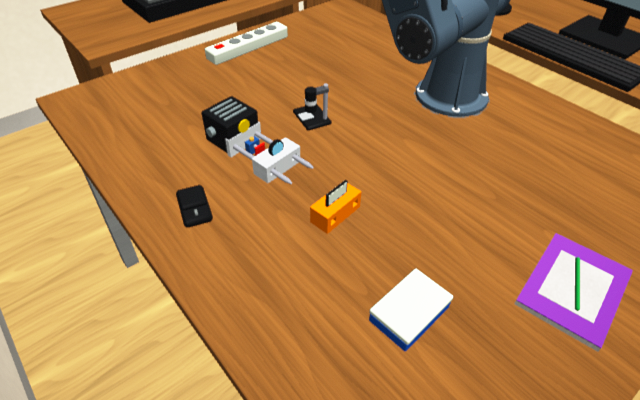

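View pics/top0.png

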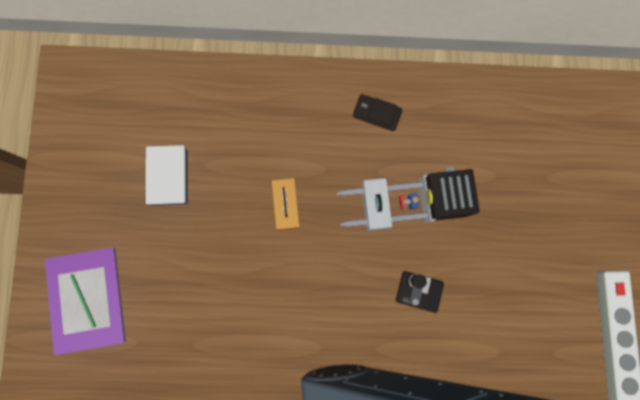

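The lens (silver, about (377,204) in the top view) is on the rods. The screen (orange, about (285,203)) is loose and roughly in line. Next I'll measure both in the two views.

```bash
cat > h.py <<'E'
import numpy as np,cv2
from rig import viewer
def cloud(n,d):
    i=viewer.camera_info(n);v,u=np.mgrid[:400,:640]
    c=np.stack([(u-i['cx'])/i['fx']*d,(v-i['cy'])/i['fy']*d,d],-1)
    return (c-i['t'])@i['R']
def rect(P):
    (c,s,a)=cv2.minAreaRect((P[:,:2]*1000).astype(np.float32));
    return np.round(c,1),np.round(s,1),round(a,2)
def masks(p):
    h=cv2.cvtColor(p,cv2.COLOR_RGB2HSV).astype(int);H,S,V=h[...,0],h[...,1],h[...,2]
    return dict(orange=(H>8)&(H<22)&(S>200)&(V>170),silver=(S<50)&(V>120),dark=V<60,red=((H<6)|(H>174))&(S>180)&(V>120))
E
python3 - <<'E'
from h import *
for n in("top","scene"):
    z=np.load(f"pics/{n}0.npz");p,d=z['p'],z['d'];W=cloud(n,d);m=masks(p)
    print(n,"desk z",np.median(W[(W[...,0]>.3)&(W[...,0]<.9)&(abs(W[...,1])<.4)&(abs(W[...,2])<.02)&(d>0)][:,2]))
    def roi(u0,u1,v0,v1):
        r=np.zeros(d.shape,bool);r[v0:v1,u0:u1]=1;return r&(d>0)
    R={"top":dict(scr=roi(262,310,170,240),lens=roi(358,395,170,240),house=roi(420,490,155,230)),
       "scene":dict(scr=roi(300,370,170,240),lens=roi(245,308,130,185),house=roi(195,262,90,160))}[n]
    for k,r in R.items():
        lo,hi={'scr':(.040,.056),'lens':(.040,.056),'house':(.08,.1)}[k]
        q=r&(W[...,2]>lo)&(W[...,2]<hi)
        if k=='scr': q&=m['orange']
        P=W[q];print(k,len(P),np.median(P[:,2]),rect(P),P[:,:2].mean(0))
    q=m['red']&(W[...,2]>.005)&(W[...,2]<.06)&(d>0)&(roi(390,425,190,215) if n=='top' else roi(240,275,135,160))
    print('red',q.sum(),W[q].min(0),W[q].max(0),W[q].mean(0))
    # rods
    r=roi(330,430,175,235) if n=='top' else roi(230,320,130,190)
    P=W[r&(W[...,2]>.02)&(W[...,2]<.038)]
    print('rod',len(P),np.percentile(P,[1,99],axis=0))
z=np.load("pics/top0.npz")
cv2.imwrite("pics/crop.png",cv2.resize(z['p'][150:250,260:490,::-1],None,fx=3.4,fy=3.4,interpolation=cv2.INTER_CUBIC))
E
```

```text
top desk z -0.0007947435201809323
scr 0 nan (array([0., 0.]), array([0., 0.]), 0.0) [nan nan]
lens 963 0.04686544490345198 (array([582.8, -61.5]), array([110.4,  50.6]), 7.97) [ 0.58174558 -0.06070967]
house 2077 0.08906292457140401 (array([ 606.4, -221.4]), array([100. , 104.5]), 8.32) [ 0.6054855  -0.22159873]
  return _methods._mean(a, axis=axis, dtype=dtype,
  ret = ret.dtype.type(ret / rcount)
<stdin>:13: RuntimeWarning: Mean of empty slice.
  ret = um.true_divide(
Traceback (most recent call last):
ValueError: zero-size array to reduction operation minimum which has no identity
```

```bash
cat > m.py <<'E'
from h import *
import sys
tag=sys.argv[1]
for n in("top","scene"):
    z=np.load(f"pics/{n}{tag}.npz");p,d=z['p'],z['d'];W=cloud(n,d)
    ok=(d>0)&(W[...,0]>.45)&(W[...,0]<.72)
    H=ok&(W[...,2]>.08)&(W[...,2]<.096)&(W[...,1]<-.15)
    P=W[H];c,s,a=rect(P);print(n,'house',c,s,a,'z',np.median(P[:,2]))
    lb,st,_,_=cv2.connectedComponentsWithStats((ok&(W[...,2]>.043)&(W[...,2]<.053)&(W[...,1]>-.16)).astype(np.uint8))[1:4] + (0,)
    for i in range(1,len(st)):
        if st[i,4]>150:
            P=W[lb==i];print(' base',st[i],np.median(P[:,2]),rect(P),P.mean(0).round(4), 'rgb',np.median(p[lb==i],0))
    # rods
    a0=np.deg2rad(a if a<45 else a-90);e=np.array([np.cos(a0),np.sin(a0)]);f=np.array([-e[1],e[0]])
    X=(W[...,:2]-c/1000)@e;Y=(W[...,:2]-c/1000)@f
    for sg in(-1,1):
        q=(d>0)&(W[...,2]>.022)&(W[...,2]<.036)&(abs(X-sg*.036)<.011)&(Y>.16)&(Y<.28)
        if q.sum()>5: print(' rod',sg,q.sum(),X[q].mean(),np.polyfit(Y[q],X[q],1) if q.sum()>20 else '',Y[q].min(),Y[q].max(),np.percentile(W[q][:,2],90))
    h=cv2.cvtColor(p,cv2.COLOR_RGB2HSV).astype(int)
    q=((h[...,0]<6)|(h[...,0]>172))&(h[...,1]>150)&(h[...,2]>80)&(abs(X)<.025)&(Y>.06)&(Y<.15)&(d>0)
    print(' red',q.sum(), (Y[q].min(),Y[q].max(),X[q].mean(),W[q][:,2].max()) if q.sum() else '')
z=np.load(f"pics/top{tag}.npz")
cv2.imwrite(f"pics/crop{tag}.png",cv2.resize(z['p'][150:250,260:490,::-1],None,fx=3.4,fy=3.4,interpolation=cv2.INTER_CUBIC))
E
python3 m.py 0
```

```text
top house [ 606.4 -221.4] [100.  104.5] 8.32 z 0.08904806251584525
 base [272 179  27  51 956] 0.04736488667261436 (array([575.4, 146.4]), array([110.3,  50. ]), 7.97) [0.5744 0.1463 0.0474] rgb [204. 153.  82.]
 base [364 179  28  51 915] 0.04697355640690594 (array([582.8, -61.5]), array([110.3,  50.5]), 7.74) [ 0.5819 -0.061   0.047 ] rgb [188. 190. 191.]
 rod -1 133 -0.0363571525081188 [ 0.00571004 -0.03758089] 0.18641816868244263 0.24738013429819825 0.03246195664280511
 rod 1 132 0.03517041824270201 [0.01185732 0.03263423] 0.18558088947805568 0.24789549117044893 0.03277775727991893
 red 44 (np.float64(0.09158000006623829), np.float64(0.10581320483680517), np.float64(-0.0007415577117822013), np.float64(0.03886663841821406))
scene house [ 608.6 -223.4] [101.8 107.5] 7.55 z 0.0907631826183129
 base [252 137  48  32 575] 0.048645966105638705 (array([583.5, -62.9]), array([113.7,  54.3]), 7.79) [ 0.5893 -0.057   0.0485] rgb [247. 248. 249.]
 base [310 183  52  37 676] 0.04861791177521464 (array([576.2, 144.5]), array([113.9,  52.3]), 7.53) [0.5853 0.1526 0.0484] rgb [254. 179.   0.]
 rod -1 117 -0.036975124273865866 [-0.04641416 -0.02715178] 0.18457799450541068 0.24659377393202123 0.0336709334362463
 rod 1 134 0.03493264461639208 [-0.07451272  0.0507445 ] 0.18463351118739335 0.24876923731616737 0.03372905081053508
 red 82 (np.float64(0.09921807384683508), np.float64(0.10790785009207608), np.float64(-0.0008385610622321475), np.float64(0.03993593555761104))
```

```bash
cat > go.py <<'E'
import sys,numpy as np
from rig import readout
from scipy.spatial.transform import Rotation as Ro
# target world mm x y z, yaw deg of tool x (tool down)
def rows(t,yaw):
    s=readout.read_state();R=s['tcp_rot'];a=np.deg2rad(yaw)
    T=np.array([[np.cos(a),np.sin(a),0],[np.sin(a),-np.cos(a),0],[0,0,-1]])
    sh=R.T@(np.array(t)/1000-s['position'])/.25
    rv=Ro.from_matrix(R.T@T).as_rotvec(degrees=True)/90
    print('t',round(s['time_s'],2),'pos',s['position'].round(4),'row',sh.round(3),rv.round(4),'F',s['force'].round(1),'open',round(s['opening'],3),s['grasp_force'])
if __name__=="__main__": rows([float(v) for v in sys.argv[1:4]],float(sys.argv[4]))
E
python3 - <<'E'
from h import *
for n in("top","scene"):
    z=np.load(f"pics/{n}0.npz");W=cloud(n,z['d'])
    for nm,y0,y1 in(("scr",.08,.22),("lens",-.13,0)):
        q=(z['d']>0)&(W[...,0]>.5)&(W[...,0]<.68)&(W[...,1]>y0)&(W[...,1]<y1)&(W[...,2]>.058)
        P=W[q];print(n,nm,q.sum(),rect(P),P.mean(0).round(4),P[:,2].max())
    q=(z['d']>0)&(W[...,2]>.05)&(W[...,0]>.3)&(W[...,0]<.47)&(W[...,1]>-.3)&(W[...,1]<0);P=W[q];print('mic',P.min(0),P.max(0))
E
python3 go.py 575.7 145.6 150 7.8
```

```text
top scr 114 (array([575.6, 146.4]), array([63.8,  8. ]), 7.83) [0.5742 0.1459 0.0796] 0.08475880589268946
top lens 122 (array([582.5, -61.4]), array([41. , 12.8]), 7.41) [ 0.5817 -0.0601  0.0744] 0.08482920081772045
mic [ 0.3665168  -0.15584304  0.05073751] [ 0.42879475 -0.12223774  0.11959695]
scene scr 238 (array([577.2, 144.5]), array([65.1, 11.9]), 8.67) [0.5795 0.1475 0.0738] 0.08549337242039966
scene lens 152 (array([584.1, -60.7]), array([43.3, 13.6]), 2.96) [ 0.5876 -0.0594  0.0715] 0.08384003298266754
mic [ 0.36787405 -0.15902887  0.05005112] [ 0.43186835 -0.12185529  0.11958413]
t 0.1 pos [ 0.197  -0.5924  0.2217] row [ 2.368 -2.323  0.292] [-1.200e-03 -1.000e-04  1.176e-01] F [-0.6 -0.1  0.2] open 1.0 0.0
```

View pics/crop0.png

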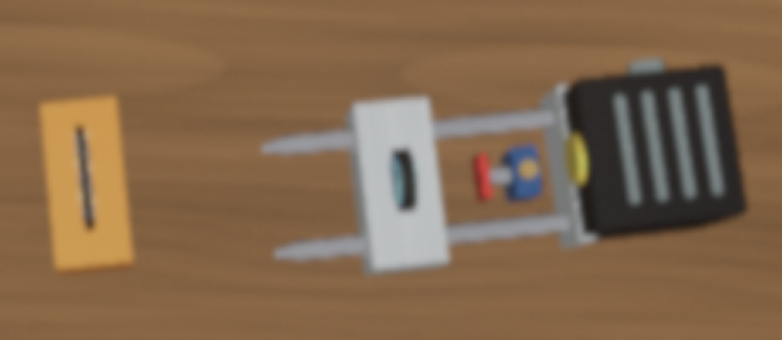

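{"api": "send_rows", "payload": {"moves": [[0.8, -0.78, 0, 0, 0, 0], [0.8, -0.78, 0, 0, 0, 0], [0.8, -0.78, 0, 0, 0, 0], [0.8, -0.78, 0, 0, 0, 0], [0.8, -0.78, 0, 0, 0, 0], [0.8, -0.78, 0, 0, 0, 0]], "grip": 1}}

```text
time_s: 0.7
position: [0.3258, -0.3408, 0.2221]
tcp_rot: [[0.948, 0.317, -0.001], [0.317, -0.948, 0.003], [0.0, -0.003, -1.0]]
force: [0.3, -0.1, -0.2]
opening: 1.003
grasp_force: 0.0
```

{"api": "send_rows", "payload": {"moves": [[0.8, -0.78, 0, 0, 0, 0], [0.8, -0.78, 0, 0, 0, 0], [0.8, -0.78, 0, 0, 0, 0], [0.8, -0.78, 0, 0, 0, 0], [0.8, -0.78, 0, 0, 0, 0], [0.8, -0.78, 0, 0, 0, 0]]}}

```text
time_s: 1.3
position: [0.4542, -0.0936, 0.2224]
tcp_rot: [[0.948, 0.318, -0.0], [0.318, -0.948, 0.001], [0.0, -0.001, -1.0]]
force: [0.1, 0.2, -0.0]
opening: 0.997
grasp_force: 0.0
```

```bash
python3 go.py 576 145.8 130 7.8
```

```text
t 1.3 pos [ 0.4542 -0.0936  0.2224] row [ 0.766 -0.753  0.37 ] [-7.000e-04  1.000e-04  1.191e-01] F [ 0.1  0.2 -0. ] open 0.997 0.0
```

{"api": "send_rows", "payload": {"moves": [[0.766, -0.753, 0.1, 0, 0, 0.119], [0.766, -0.753, 0.1, 0, 0, 0.119], [0.766, -0.753, 0.1, 0, 0, 0.119], [0.766, -0.753, 0.1, 0, 0, 0.119], [0.766, -0.753, 0.1, 0, 0, 0.119], [0.766, -0.753, 0.1, 0, 0, 0.119], [0.766, -0.753, 0.37, 0, 0, 0.119], [0.766, -0.753, 0.37, 0, 0, 0.119], [0.766, -0.753, 0.37, 0, 0, 0.119], [0.766, -0.753, 0.37, 0, 0, 0.119]]}}

```text
time_s: 2.3
position: [0.5762, 0.1421, 0.13]
tcp_rot: [[0.991, 0.133, -0.0], [0.133, -0.991, -0.0], [-0.0, -0.0, -1.0]]
force: [1.4, 0.1, 0.3]
opening: 0.999
grasp_force: 0.0
```

```bash
python3 go.py 576 145.8 56 7.8
python3 - <<'E'
from rig import viewer
import cv2
p,d=viewer.capture("wrist");cv2.imwrite("pics/w1.png",p[:,:,::-1])
E
```

```text
t 2.3 pos [0.5762 0.1421 0.13  ] row [ 0.001 -0.015  0.296] [-0.      0.0003 -0.0015] F [1.4 0.1 0.3] open 0.999 0.0
```

View pics/w1.png

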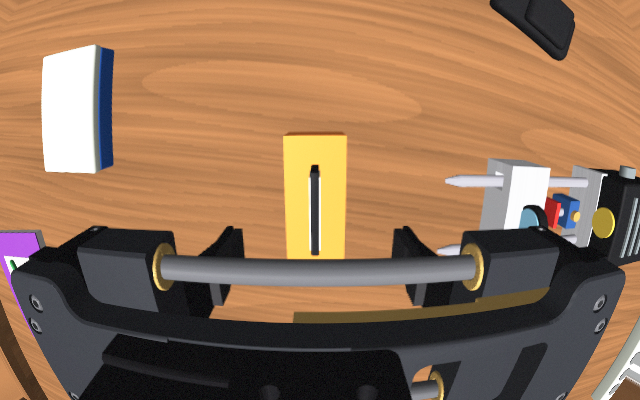

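Wrist view: the screen plate at (315,210) is centred between the fingers at about (240,270) and (400,270). The fingers are clear of the lens on the rods at right. Descend and grip.

{"api": "send_rows", "payload": {"moves": [[0.001, -0.015, 0.18, 0, 0, -0.001], [0.001, -0.015, 0.29, 0, 0, -0.001], [0.001, -0.015, 0.305, 0, 0, -0.001], [0.001, -0.015, 0.305, 0, 0, -0.001]]}}

```text
time_s: 2.75
position: [0.5766, 0.1457, 0.0547]
tcp_rot: [[0.991, 0.134, 0.001], [0.134, -0.991, 0.0], [0.001, 0.0, -1.0]]
force: [1.1, 0.5, 0.2]
opening: 1.0
grasp_force: 0.0
```

{"api": "send_rows", "payload": {"moves": [[0, 0, 0, 0, 0, 0], [0, 0, 0, 0, 0, 0], [0, 0, 0, 0, 0, 0], [0, 0, 0, 0, 0, 0], [0, 0, 0, 0, 0, 0], [0, 0, 0, 0, 0, 0], [0, 0, 0, 0, 0, 0], [0, 0, 0, 0, 0, 0]], "grip": 0}}

```text
time_s: 3.55
position: [0.5758, 0.1459, 0.0537]
tcp_rot: [[0.991, 0.135, -0.0], [0.135, -0.991, -0.0], [-0.0, -0.0, -1.0]]
force: [0.3, 0.0, 0.2]
opening: 0.356
grasp_force: 0.0
```

```bash
python3 - <<'E'
from rig import viewer,readout
import cv2,numpy as np
for n in("scene","top"):
    p,d=viewer.capture(n);np.savez(f"pics/{n}1.npz",p=p,d=d)
E
python3 m.py 1; python3 go.py 576 145.8 53 7.8
```

```text
top house [ 606.4 -221.7] [100.4 104.9] 8.1 z 0.08901669367288421
 base [364 179  28  51 927] 0.04704296905932441 (array([582.6, -61.2]), array([109.9,  50.3]), 7.79) [ 0.582  -0.0609  0.0472] rgb [199. 202. 203.]
 rod -1 137 -0.037108641726687264 [-0.00613236 -0.03579398] 0.1859420053146877 0.24746177483817003 0.032711437872449026
 rod 1 133 0.03446304442617233 [0.00499112 0.03339385] 0.18627793286460978 0.24807504628235683 0.03231114301359523
 red 41 (np.float64(0.09930089848210043), np.float64(0.10711163298357645), np.float64(-0.0008425896643088684), np.float64(0.03945975218260219))
scene house [ 608.  -223.1] [102.2 109. ] 8.21 z 0.09082411357422553
 base [252 137  42  33 525] 0.04875962715322364 (array([583.6, -63. ]), array([114.2,  55.3]), 8.28) [ 0.5943 -0.0576  0.0486] rgb [251. 251. 252.]
 base [310 190  47  31 503] 0.04856390649206157 (array([584.6, 145.7]), array([97.4, 52.7]), 8.18) [0.6006 0.1535 0.0483] rgb [255. 190.   0.]
 rod -1 44 -0.03154250968974995 [-0.03252303 -0.02479104] 0.1825341574314688 0.2354206259801252 0.03353233109565089
 rod 1 133 0.03740572558138766 [-0.03354614  0.04449764] 0.1807534545985816 0.24921835603535888 0.03393167659134219
 red 78 (np.float64(0.09964137184384297), np.float64(0.10770954307515503), np.float64(0.0015234624003783585), np.float64(0.03981049500666378))
t 3.65 pos [0.5758 0.1459 0.0537] row [0.001 0.001 0.003] [-0.      0.0001 -0.0004] F [ 0.9 -0.1 -0. ] open 0.264 0.0
```

{"api": "send_rows", "payload": {"moves": [[0, 0, 0, 0, 0, 0], [0, 0, 0, 0, 0, 0], [0, 0, 0, 0, 0, 0], [0, 0, 0, 0, 0, 0]]}}

```text
time_s: 4.05
position: [0.5755, 0.1458, 0.0535]
tcp_rot: [[0.991, 0.135, -0.001], [0.135, -0.991, -0.0], [-0.001, -0.0, -1.0]]
force: [0.0, 0.1, -1.7]
opening: 0.068
grasp_force: 30.0
```

{"api": "send_rows", "payload": {"moves": [[0, 0, 0, 0, 0, 0], [0, 0, 0, 0, 0, 0]]}}

```text
time_s: 4.25
position: [0.5755, 0.1459, 0.0535]
tcp_rot: [[0.991, 0.135, -0.001], [0.135, -0.991, 0.0], [-0.001, -0.0, -1.0]]
force: [0.2, 0.4, -2.9]
opening: 0.062
grasp_force: 30.0
```

{"api": "send_rows", "payload": {"moves": [[-0.02, 0, 0, 0, 0, -0.003], [-0.05, 0, 0, 0, 0, -0.003], [-0.075, 0, 0, 0, 0, -0.003], [-0.088, 0, 0, 0, 0, -0.003], [-0.088, 0.03, 0, 0, 0, -0.003], [-0.088, 0.08, 0, 0, 0, -0.003], [-0.088, 0.13, 0, 0, 0, -0.003], [-0.088, 0.18, 0, 0, 0, -0.003], [-0.088, 0.23, 0, 0, 0, -0.003], [-0.088, 0.27, 0, 0, 0, -0.003], [-0.088, 0.296, 0, 0, 0, -0.003], [-0.088, 0.296, 0, 0, 0, -0.003]]}}

```text
time_s: 5.45
position: [0.5644, 0.0685, 0.0538]
tcp_rot: [[0.99, 0.138, 0.0], [0.138, -0.99, -0.0], [0.0, 0.0, -1.0]]
force: [-0.6, 0.1, -4.0]
opening: 0.066
grasp_force: 30.0
```

```bash
python3 - <<'E'
from rig import viewer,readout
import cv2,numpy as np
for n in("scene","top","wrist"):
    p,d=viewer.capture(n);np.savez(f"pics/{n}2.npz",p=p,d=d)
    cv2.imwrite(f"pics/{n}2.png",p[:,:,::-1])
E
python3 m.py 2; python3 go.py 576 145.8 53 8
```

```text
top house [ 606.5 -221.9] [100.4 104.6] 8.3 z 0.08901051524491177
 base [365 179  27  51 878] 0.04708461455550811 (array([582.9, -62.2]), array([111. ,  50.3]), 6.55) [ 0.5812 -0.0624  0.0471] rgb [198. 201. 202.]
 rod -1 19 -0.03749474061353424  0.18699867489965444 0.19309824145097446 0.03282342121938936
 red 42 (np.float64(0.09127425982228192), np.float64(0.10656900169125744), np.float64(0.000542933626086014), np.float64(0.040028838599161634))
scene house [ 608.  -222.5] [102.  107.3] 8.73 z 0.09070488142524892
 base [252 140  43  30 496] 0.04868189160571304 (array([589.1, -62.3]), array([102.8,  53.4]), 7.31) [ 0.5975 -0.0552  0.0485] rgb [250. 251. 251.]
 base [293 167  43  31 516] 0.04894715550578528 (array([571.4,  71.1]), array([102.2,  52. ]), 6.57) [0.5828 0.0783 0.0487] rgb [255. 185.   0.]
 rod -1 111 -0.032633321698886025 [ 0.04536908 -0.04208268] 0.18201726724536066 0.24312497338718808 0.03346953937806993
 rod 1 130 0.03860817841298603 [0.03853132 0.0304886 ] 0.18054639946300072 0.2475271337905119 0.03356909206798495
 red 79 (np.float64(0.09733334487192803), np.float64(0.10843828412306745), np.float64(0.002020291349575099), np.float64(0.04241974674333486))
t 5.6 pos [0.5638 0.07   0.0538] row [ 0.091 -0.294  0.003] [-0.0002  0.0002  0.0004] F [-0.5  0.5 -3.4] open 0.068 29.981582269538194
```

View pics/wrist2.png

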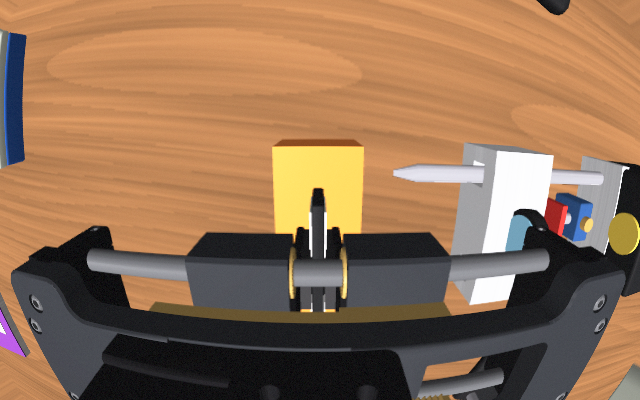

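Wrist view: the base's far edge is at row ~146 (cols 275–363), and the far rod runs from its tip at (395,173) to the lens at (470,170). I'll compare the two in tool coordinates.

```bash
cat > w.py <<'E'
from h import *
import sys
from rig import readout
s=readout.read_state()
z=np.load(f"pics/wrist{sys.argv[1]}.npz");p,d=z['p'],z['d'];i=viewer.camera_info("wrist")
v,u=np.mgrid[:400,:640];a=(u-i['cx'])/i['fx'];b=(v-i['cy'])/i['fy'];r=np.hypot(a,b)+1e-9
k=np.tan(r)/r;c=np.stack([a*k*d,b*k*d,d],-1);T=i['tool_from_camera'];P=c@T[:3,:3].T+T[:3,3]
Z=s['position'][2]-P[...,2]  # height
X,Y=P[...,0],P[...,1]
q=(d>0)&(abs(Z-.048)<.006)&(abs(Y)<.035)&(X>.0)&(v<235)
# edge: per column max X of top face
print('scr top z',np.median(Z[q]))
e=[(Y[:,j][q[:,j]].mean(),X[:,j][q[:,j]].max()) for j in range(280,360,3) if q[:,j].sum()>5]
e=np.array(e);pf=np.polyfit(e[:,0],e[:,1],1);print('scr edge x at y0',pf[1],'slope deg',np.degrees(np.arctan(pf[0])),'res',np.std(e[:,1]-np.polyval(pf,e[:,0])),'Yrange',Y[q].min(),Y[q].max())
q=(d>0)&(Z>.016)&(Z<.036)&(X>.02)&(X<.07)&(Y>.035)&(Y<.13)&(v<200)
print('rod n',q.sum(),'Y',Y[q].min(),'zmax',np.percentile(Z[q],95))
# top ridge: per column bounds
o=[]
for j in range(385,480,3):
    w=q[:,j]
    if w.sum()>4:o.append((Y[:,j][w].mean(),X[:,j][w].min(),X[:,j][w].max(),X[:,j][w][np.argmax(Z[:,j][w])],Z[:,j][w].max()))
print(np.round(o,4))
q=(d>0)&(abs(Z-.048)<.004)&(Y>.09)&(Y<.19)&(X>.0)&(X<.09)&(v<200)
for y in np.arange(.095,.185,.01):
    w=q&(abs(Y-y)<.005)
    if w.sum()>5: print('lens edge',round(y,3),X[w].max().round(4),w.sum())
E
python3 w.py 2
```

```text
scr top z 0.04754989956600995
scr edge x at y0 0.056640543009854674 slope deg -0.029370947041979623 res 0.00016257817644477524 Yrange -0.025303019866109992 0.025487433114834028
rod n 2040 Y 0.04759916337335317 zmax 0.033290824790263664
[[0.0483 0.0366 0.0395 0.0373 0.0279]
 [0.0503 0.0357 0.0401 0.0373 0.0278]
 [0.0521 0.0351 0.0408 0.037  0.0295]
 [0.0538 0.0355 0.0409 0.0372 0.0301]
 [0.056  0.0338 0.0416 0.0378 0.03  ]
 [0.0578 0.0335 0.0428 0.0399 0.0307]
 [0.0597 0.0332 0.0429 0.0374 0.0311]
 [0.0617 0.0329 0.0436 0.0376 0.0316]
 [0.0635 0.033  0.0438 0.0352 0.0322]
 [0.0654 0.0329 0.0433 0.0395 0.0315]
 [0.0674 0.0334 0.0433 0.0403 0.0319]
 [0.0696 0.0331 0.0434 0.0384 0.0321]
 [0.0716 0.0333 0.0435 0.0373 0.0327]
 [0.0737 0.0334 0.0435 0.0378 0.0317]
 [0.076  0.0331 0.0438 0.0391 0.0316]
 [0.078  0.0333 0.0439 0.0385 0.0317]
 [0.0803 0.0333 0.044  0.0405 0.0316]
 [0.0823 0.0335 0.044  0.0374 0.0322]
 [0.0845 0.0334 0.0441 0.0394 0.0322]
 [0.0868 0.0333 0.0443 0.038  0.0315]
 [0.089  0.0336 0.0443 0.0375 0.0319]
 [0.0915 0.0331 0.0444 0.0375 0.0318]
 [0.0934 0.0329 0.0438 0.0362 0.0319]
 [0.0957 0.0329 0.044  0.0375 0.0316]
 [0.098  0.0328 0.0442 0.0404 0.0323]
 [0.1013 0.0201 0.0441 0.0363 0.0316]
 [0.1061 0.0208 0.0469 0.0396 0.0312]
 [0.1083 0.0206 0.0571 0.0379 0.0325]
 [0.1092 0.0217 0.057  0.0379 0.0318]]
lens edge 0.105 0.0571 143
lens edge 0.115 0.0576 640
lens edge 0.125 0.0575 580
lens edge 0.135 0.0576 523
lens edge 0.145 0.0574 479
lens edge 0.155 0.0572 433
```

{"api": "send_rows", "payload": {"moves": [[0.004, 0, 0, 0, 0, 0], [0.004, 0.02, 0, 0, 0, 0], [0.004, 0.04, 0, 0, 0, 0], [0.004, 0.06, 0, 0, 0, 0], [0.004, 0.08, 0, 0, 0, 0], [0.004, 0.1, 0, 0, 0, 0], [0.004, 0.12, 0, 0, 0, 0], [0.004, 0.14, 0, 0, 0, 0], [0.004, 0.16, 0, 0, 0, 0], [0.004, 0.16, 0, 0, 0, 0]]}}

```text
time_s: 6.6
position: [0.571, 0.0294, 0.0538]
tcp_rot: [[0.99, 0.139, 0.0], [0.139, -0.99, -0.0], [0.0, 0.0, -1.0]]
force: [0.2, 0.8, -3.6]
opening: 0.067
grasp_force: 30.0
```

```bash
python3 go.py 576 145.8 53 8;python3 - <<'E'
from rig import viewer,readout
import cv2,numpy as np
for n in("scene","top","wrist"):
    p,d=viewer.capture(n);np.savez(f"pics/{n}3.npz",p=p,d=d)
    cv2.imwrite(f"pics/{n}3.png",p[:,:,::-1])
E
python3 w.py 3
```

```text
t 6.6 pos [0.571  0.0294 0.0538] row [ 0.085 -0.458  0.003] [ 0.0002 -0.0003 -0.0002] F [ 0.2  0.8 -3.6] open 0.067 29.98145037330687
scr top z 0.047563439141980385
scr edge x at y0 0.05661295525925505 slope deg 0.08327622521620963 res 0.00013677095855246533 Yrange -0.025290653497742305 0.025301722505997645
rod n 1571 Y 0.03506981347880673 zmax 0.03414609517253439
[[0.0418 0.0322 0.0427 0.0386 0.032 ]
 [0.0438 0.0323 0.0429 0.0368 0.0319]
 [0.0457 0.0324 0.0428 0.0374 0.032 ]
 [0.0476 0.0324 0.0426 0.0362 0.032 ]
 [0.0496 0.0323 0.0428 0.0374 0.0316]
 [0.0515 0.0321 0.0429 0.0368 0.0317]
 [0.0535 0.0324 0.0429 0.0336 0.0315]
 [0.0554 0.0325 0.0429 0.0381 0.0318]
 [0.0576 0.0325 0.0428 0.037  0.0324]
 [0.0595 0.0325 0.0428 0.035  0.0317]
 [0.0615 0.0326 0.0425 0.037  0.0322]
 [0.0648 0.0201 0.0425 0.0376 0.0317]
 [0.068  0.0207 0.0476 0.0396 0.0319]
 [0.0693 0.021  0.0561 0.0377 0.0317]
 [0.0701 0.0227 0.0563 0.0242 0.0349]
 [0.0698 0.0354 0.0564 0.0354 0.036 ]
 [0.073  0.0548 0.0564 0.0548 0.0357]]
lens edge 0.095 0.0564 687
lens edge 0.105 0.0564 624
lens edge 0.115 0.0564 562
```

{"api": "send_rows", "payload": {"moves": [[0, 0.02, 0, 0, 0, 0], [0, 0.04, 0, 0, 0, 0], [0, 0.06, 0, 0, 0, 0], [0, 0.08, 0, 0, 0, 0], [0, 0.1, 0, 0, 0, 0], [0, 0.12, 0, 0, 0, 0], [0, 0.135, 0, 0, 0, 0], [0, 0.15, 0, 0, 0, 0], [0, 0.165, 0, 0, 0, 0], [0, 0.18, 0, 0, 0, 0], [0, 0.188, 0, 0, 0, 0], [0, 0.188, 0, 0, 0, 0]]}}

```text
time_s: 7.95
position: [0.5771, -0.0164, 0.0538]
tcp_rot: [[0.99, 0.14, -0.0], [0.14, -0.99, 0.0], [-0.0, -0.0, -1.0]]
force: [0.1, 1.6, -3.5]
opening: 0.067
grasp_force: 30.0
```

```bash
python3 go.py 576 145.8 53 8;python3 - <<'E'
from rig import viewer,readout
import cv2,numpy as np
for n in("scene","top","wrist"):
    p,d=viewer.capture(n);np.savez(f"pics/{n}4.npz",p=p,d=d)
    cv2.imwrite(f"pics/{n}4.png",p[:,:,::-1])
E
python3 m.py 4;cp pics/wrist4.png pics/v.png
```

```text
t 7.95 pos [ 0.5771 -0.0164  0.0538] row [ 0.086 -0.643  0.003] [-0.0001  0.0001  0.0002] F [ 0.1  1.6 -3.5] open 0.067 29.989236588589847
top house [ 606.5 -221.6] [100.4 104.2] 8.45 z 0.08908171709619882
 red 0 
scene house [ 608.6 -222.4] [100.6 107. ] 7.83 z 0.09069979953614885
 base [251 148  63  31 778] 0.048829766140232655 (array([584.7, -39.6]), array([108.9, 104. ]), 8.71) [ 0.6032 -0.0286  0.0486] rgb [251. 186.   0.]
 rod -1 38 -0.035596632690134584 [-0.22485921  0.0173657 ] 0.22799633162335645 0.24479256917751888 0.03356368457951586
 rod 1 43 0.03585651709293155 [-0.20274612  0.08379226] 0.22978230749246353 0.24724708628407005 0.03331341350728763
 red 70 (np.float64(0.0995743884000096), np.float64(0.10783005897589276), np.float64(-0.00017911245048507596), np.float64(0.04046934369606403))
```

View pics/wrist4.png

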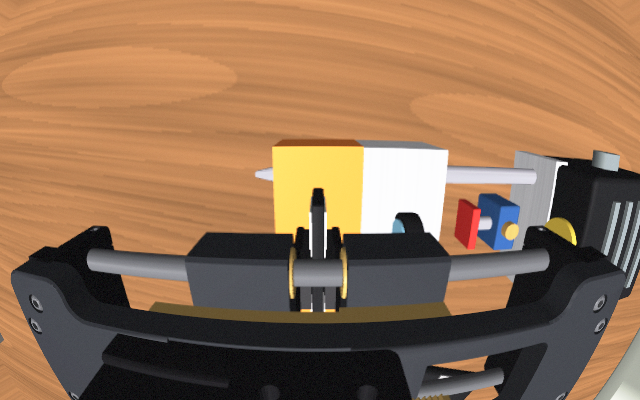

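Wrist view: the two bases touch at col ~362, both are on the far rod, and the red pad face at (460,222) is still free of the lens front at col ~447. I'll let go with a partial opening, then push from behind with closed fingers.

{"api": "send_rows", "payload": {"moves": [[0, 0, 0, 0, 0, 0], [0, 0, 0, 0, 0, 0], [0, 0, 0, 0, 0, 0], [0, 0, 0, 0, 0, 0], [0, 0, -0.06, 0, 0, 0], [0, 0, -0.15, 0, 0, 0], [0, 0, -0.22, 0, 0, 0], [0, 0, -0.22, 0, 0, 0]], "grip": 0.3}}

```text
time_s: 8.9
position: [0.5792, -0.0168, 0.1112]
tcp_rot: [[0.99, 0.14, 0.006], [0.14, -0.99, -0.001], [0.006, 0.002, -1.0]]
force: [1.2, 0.9, -0.4]
opening: 0.299
grasp_force: 0.0
```

{"api": "send_rows", "payload": {"moves": [[0, -0.1, 0, 0, 0, 0], [0, -0.24, 0, 0, 0, 0], [0, -0.24, 0, 0, 0, 0], [0, -0.24, 0, 0, 0, 0], [0, -0.24, 0, 0, 0, 0], [0, -0.24, 0, 0, 0, 0], [0, -0.24, 0, 0, 0, 0], [0, -0.24, 0, 0, 0, 0]], "grip": 0}}

```text
time_s: 9.7
position: [0.5689, 0.0424, 0.1087]
tcp_rot: [[0.99, 0.139, 0.0], [0.139, -0.99, -0.0], [0.0, 0.0, -1.0]]
force: [0.1, 0.6, -0.2]
opening: 0.003
grasp_force: 0.0
```

```bash
python3 go.py 585.4 43 27 8;python3 - <<'E'
from rig import viewer,readout
import cv2,numpy as np
for n in("scene","top","wrist"):
    p,d=viewer.capture(n);np.savez(f"pics/{n}5.npz",p=p,d=d)
    cv2.imwrite(f"pics/{n}5.png",p[:,:,::-1])
E
python3 m.py 5
cat > g.py <<'E'
# wrist: Y extents (tool) of screen+lens tops, red pad
from h import *
import sys
from rig import readout
s=readout.read_state()
z=np.load(f"pics/wrist{sys.argv[1]}.npz");p,d=z['p'],z['d'];i=viewer.camera_info("wrist")
v,u=np.mgrid[:400,:640];a=(u-i['cx'])/i['fx'];b=(v-i['cy'])/i['fy'];r=np.hypot(a,b)+1e-9
k=np.tan(r)/r;c=np.stack([a*k*d,b*k*d,d],-1);T=i['tool_from_camera'];P=c@T[:3,:3].T+T[:3,3]
Z=s['position'][2]-P[...,2];X,Y=P[...,0],P[...,1]
h=cv2.cvtColor(p,cv2.COLOR_RGB2HSV).astype(int);S=h[...,1]
q=(d>0)&(abs(Z-.0475)<.0035)&(X>.03)&(X<.056)&(v<240)&(abs(Y)<.2)
o=q&(S>120);l=q&(S<60)
for n,m in(("scr",o),("lens",l)): print(n,m.sum(),np.percentile(Y[m],[1,99]).round(4) if m.sum() else '')
red=((h[...,0]<5)|(h[...,0]>174))&(S>180)&(d>0)&(Z>.005)&(Z<.045)&(Y>.03)&(Y<.25)
print('red',red.sum(),np.percentile(Y[red],[1,50,99]).round(4) if red.sum() else '','pos',s['position'])
E
python3 g.py 4; python3 g.py 5
```

```text
t 9.7 pos [0.5689 0.0424 0.1087] row [0.066 0.007 0.327] [ 0.     -0.     -0.0003] F [ 0.1  0.6 -0.2] open 0.003 0.0
top house [ 606.4 -222. ] [100.2 104.9] 8.49 z 0.08905731939560571
 red 41 (np.float64(0.10058401040653397), np.float64(0.10699069734083506), np.float64(-0.00016703743492283948), np.float64(0.039838819546542975))
scene house [ 607.9 -222.3] [104.  105.9] 9.27 z 0.09090050379761266
 base [251 137  63  42 969] 0.048703149729944765 (array([582.1, -40.7]), array([115.8, 103.6]), 8.22) [ 0.5926 -0.0334  0.0486] rgb [251. 187. 105.]
 rod -1 38 -0.035622294527754964 [ 0.7301948  -0.20779274] 0.2298466198737603 0.24591809717002094 0.03332301221086806
 rod 1 44 0.037401853640586485 [ 0.37715181 -0.05135889] 0.22766057647407692 0.24684785613123483 0.032565754592697026
 red 69 (np.float64(0.09715385105883191), np.float64(0.10822286166411356), np.float64(0.0034249489857493187), np.float64(0.04130635717754256))
scr 0 
lens 0 
red 0  pos [0.56886784 0.04274198 0.10880564]
scr 2193 [0.0346 0.0837]
lens 1839 [0.085  0.1342]
red 451 [0.1626 0.1636 0.1671] pos [0.56886784 0.04274198 0.10880564]
```

{"api": "send_rows", "payload": {"moves": [[0, 0, 0.15, 0, 0, 0], [0, 0, 0.3, 0, 0, 0], [0, 0, 0.327, 0, 0, 0], [0, 0, 0.327, 0, 0, 0]]}}

```text
time_s: 10.25
position: [0.5678, 0.0431, 0.026]
tcp_rot: [[0.99, 0.14, -0.003], [0.14, -0.99, 0.0], [-0.003, -0.001, -1.0]]
force: [-0.4, 0.3, 0.8]
opening: 0.008
grasp_force: 0.0
```

{"api": "send_rows", "payload": {"moves": [[0, 0.03, 0, 0, 0, 0], [0, 0.06, 0, 0, 0, 0], [0, 0.08, 0, 0, 0, 0], [0, 0.1, 0, 0, 0, 0], [0, 0.12, 0, 0, 0, 0], [0, 0.14, 0, 0, 0, 0], [0, 0.16, 0, 0, 0, 0], [0, 0.168, 0, 0, 0, 0], [0, 0.168, 0, 0, 0, 0]]}}

```text
time_s: 11.15
position: [0.5745, 0.0022, 0.0279]
tcp_rot: [[0.99, 0.139, 0.0], [0.139, -0.99, 0.002], [0.0, -0.002, -1.0]]
force: [-1.3, 5.4, 3.5]
opening: 0.001
grasp_force: 2.5
```

```bash
python3 go.py 575 0 27 8;python3 - <<'E'
from rig import viewer,readout
import cv2,numpy as np
for n in("scene","top","wrist"):
    p,d=viewer.capture(n);np.savez(f"pics/{n}6.npz",p=p,d=d)
    cv2.imwrite(f"pics/{n}6.png",p[:,:,::-1])
E
python3 m.py 6;python3 g.py 6
```

```text
t 11.15 pos [0.5745 0.0022 0.0279] row [0.001 0.009 0.004] [-0.001  -0.0002 -0.0003] F [-1.3  5.4  3.5] open 0.001 2.454639687202871
top house [ 606.7 -221.9] [100.9 105.5] 8.46 z 0.08892618579806394
 red 0 
scene house [ 609.  -222.5] [101.3 107.4] 8.26 z 0.0908282793203557
 base [247 145  56  32 660] 0.048708348331344284 (array([603.9, -43.4]), array([ 70.3, 121.9]), 8.52) [ 0.6125 -0.0451  0.0485] rgb [250.  188.   62.5]
 rod -1 24 -0.034086679049393186 [ 0.11604699 -0.06056955] 0.21800836127009232 0.2377969580878044 0.03264663399489267
 rod 1 68 0.03675287523750695 [-0.13684664  0.06802023] 0.21384318317593698 0.24810067477312495 0.03406608049910196
 red 20 (np.float64(0.0983624131338514), np.float64(0.1374400171735292), np.float64(0.0006762177385215062), np.float64(0.07018382432629958))
scr 5216 [0.0095 0.0582]
lens 4149 [0.0595 0.1801]
red 200 [0.1218 0.123  0.1282] pos [0.57454708 0.00220994 0.02770981]
```

View pics/wrist6.png

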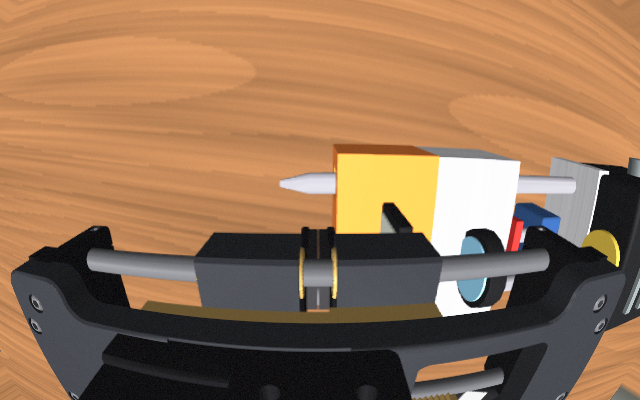

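Wrist view: the fingers are against the screen's back face at col ~335, the lens front is at col ~518, and the pad at col ~515 is about 12 mm ahead of it. Now pushing slowly.

{"api": "send_rows", "payload": {"moves": [[0, 0.008, 0, 0, 0, 0], [0, 0.016, 0, 0, 0, 0], [0, 0.024, 0, 0, 0, 0], [0, 0.032, 0, 0, 0, 0], [0, 0.04, 0, 0, 0, 0], [0, 0.048, 0, 0, 0, 0], [0, 0.056, 0, 0, 0, 0], [0, 0.06, 0, 0, 0, 0], [0, 0.06, 0, 0, 0, 0]]}}

```text
time_s: 12.2
position: [0.5763, -0.0121, 0.0277]
tcp_rot: [[0.99, 0.139, -0.001], [0.139, -0.99, 0.002], [-0.0, -0.002, -1.0]]
force: [-1.6, 7.3, 5.7]
opening: 0.007
grasp_force: 3.6
```

```bash
python3 go.py 576 -13 27 8;python3 - <<'E'
from rig import viewer,readout
import cv2,numpy as np
for n in("wrist",):
    p,d=viewer.capture(n);np.savez(f"pics/{n}7.npz",p=p,d=d)
E
python3 g.py 7
```

```text
t 12.2 pos [ 0.5763 -0.0121  0.0277] row [-0.002  0.003  0.003] [-0.0013  0.0002 -0.0001] F [-1.6  7.3  5.7] open 0.007 3.606936716241762
scr 5243 [0.0094 0.0582]
lens 4219 [0.0593 0.166 ]
red 0  pos [ 0.57631722 -0.01213619  0.0276826 ]
```

{"api": "send_rows", "payload": {"moves": [[0, 0.005, 0, 0, 0, 0], [0, 0.01, 0, 0, 0, 0], [0, 0.015, 0, 0, 0, 0], [0, 0.02, 0, 0, 0, 0], [0, 0.024, 0, 0, 0, 0], [0, 0.024, 0, 0, 0, 0]]}}

```text
time_s: 12.85
position: [0.5765, -0.0165, 0.0277]
tcp_rot: [[0.99, 0.138, -0.002], [0.138, -0.99, 0.004], [-0.001, -0.004, -1.0]]
force: [-1.0, 11.9, 6.9]
opening: 0.007
grasp_force: 6.0
```

```bash
python3 go.py 576 -13 27 8;python3 - <<'E'
from rig import viewer,readout
import cv2,numpy as np
for n in("wrist","scene","top"):
    p,d=viewer.capture(n);np.savez(f"pics/{n}8.npz",p=p,d=d)
    cv2.imwrite(f"pics/{n}8.png",p[:,:,::-1])
E
python3 g.py 8; python3 m.py 8
```

```text
t 12.85 pos [ 0.5765 -0.0165  0.0277] row [ 0.    -0.014  0.003] [-0.0028  0.0008 -0.0004] F [-1.  11.9  6.9] open 0.007 6.013505046721548
scr 5324 [0.0089 0.058 ]
lens 4289 [0.0592 0.1617]
red 0  pos [ 0.57646926 -0.01648046  0.02768856]
top house [ 606.5 -221.8] [100.3 104.4] 8.34 z 0.08907661477683188
 red 0 
scene house [ 567.8 -586.6] [849.9 117.1] 83.47 z 0.09083978932378642
 base [242 142  55  30 646] 0.048742888993099455 (array([608.7, -61.6]), array([ 65.5, 121.9]), 10.03) [ 0.6149 -0.0638  0.0485] rgb [251.  187.   56.5]
 red 0
```

{"api": "send_rows", "payload": {"moves": [[0, 0.004, 0, 0, 0, 0], [0, 0.008, 0, 0, 0, 0], [0, 0.012, 0, 0, 0, 0], [0, 0.016, 0, 0, 0, 0], [0, 0.016, 0, 0, 0, 0], [0, 0.016, 0, 0, 0, 0], [0, 0.016, 0, 0, 0, 0], [0, 0.016, 0, 0, 0, 0]]}}

```text
time_s: 13.8
position: [0.5767, -0.0194, 0.0277]
tcp_rot: [[0.99, 0.138, -0.003], [0.138, -0.99, 0.005], [-0.002, -0.006, -1.0]]
force: [-0.9, 14.9, 8.5]
opening: 0.001
grasp_force: 7.6
```

```bash
python3 go.py 576 -13 27 8;python3 - <<'E'
from h import *
p,d=viewer.capture("scene");np.savez("pics/scene9.npz",p=p,d=d)
cv2.imwrite("pics/s9.png",cv2.resize(p[80:220,190:350,::-1],None,fx=4,fy=4,interpolation=cv2.INTER_CUBIC))
W=cloud("scene",d)
# lamp frame from top fits: origin via rods line & yaw 8.0
a=np.deg2rad(8.0);f=np.array([-np.sin(a),np.cos(a)]);e=np.array([np.cos(a),np.sin(a)])
h=cv2.cvtColor(p,cv2.COLOR_RGB2HSV)[...,1]
Y=W[...,:2]@f;X=W[...,:2]@e
for nm,q in(("scr",h>150),("lens",h<60)):
    m=(d>0)&(abs(W[...,2]-.0485)<.002)&q&(W[...,0]>.5)&(W[...,0]<.66)&(W[...,1]>-.15)&(W[...,1]<.05)
    print(nm,m.sum(),np.percentile(Y[m],[2,98]).round(4),np.percentile(X[m],[2,98]).round(4))
z=np.load("pics/scene0.npz");W=cloud("scene",z['d']);h=cv2.cvtColor(z['p'],cv2.COLOR_RGB2HSV).astype(int);Y=W[...,:2]@f
r=((h[...,0]<6)|(h[...,0]>172))&(h[...,1]>150)&(h[...,2]>80)&(W[...,0]>.5)&(W[...,0]<.65)&(W[...,1]<-.05)&(W[...,1]>-.18)&(W[...,2]<.06)&(z['d']>0)
print('pad face0',np.percentile(Y[r],[2,50,98]))
m=(z['d']>0)&(abs(W[...,2]-.0485)<.002)&(h[...,1]<60)&(W[...,0]>.5)&(W[...,0]<.66)&(W[...,1]>-.13)&(W[...,1]<.05)
print('lens0',np.percentile(Y[m],[2,98]))
E
```

```text
t 13.8 pos [ 0.5767 -0.0194  0.0277] row [ 0.001 -0.026  0.003] [-0.0037  0.0011 -0.0006] F [-0.9 14.9  8.5] open 0.001 7.594340157229453
scr 222 [-0.155  -0.1074] [0.565  0.6242]
lens 247 [-0.2074 -0.0904] [0.5661 0.6234]
pad face0 [-0.2063068  -0.20142098 -0.19875192]
lens0 [-0.16775749 -0.11862084]
```

View pics/s9.png

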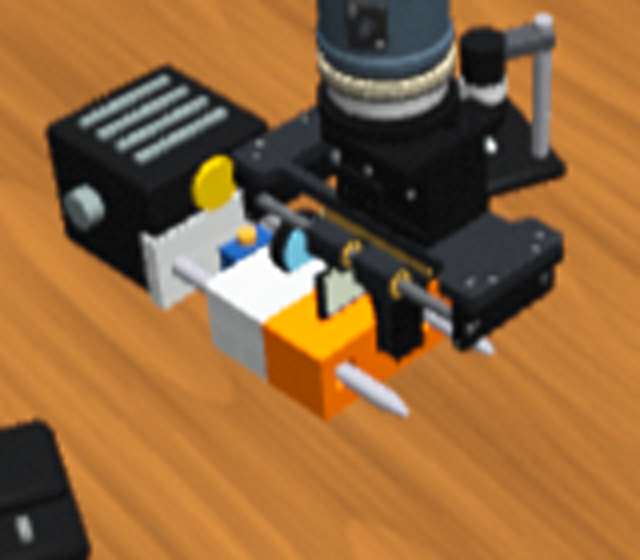

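The view shows both carriers threaded and touching. The lens front stands about 8.6 mm past the free pad face, which agrees with the 8 mm the force implies. It has held over 0.3 s, so I'll back off slowly.

{"api": "send_rows", "payload": {"moves": [[0, -0.003, 0, 0, 0, 0], [0, -0.006, 0, 0, 0, 0], [0, -0.009, 0, 0, 0, 0], [0, -0.012, 0, 0, 0, 0], [0, -0.015, 0, 0, 0, 0], [0, -0.018, 0, 0, 0, 0], [0, -0.021, 0, 0, 0, 0], [0, -0.024, 0, 0, 0, 0], [0, -0.027, 0, 0, 0, 0], [0, -0.03, 0, 0, 0, 0], [0, -0.033, 0, 0, 0, 0], [0, -0.036, 0, 0, 0, 0]]}}

```text
time_s: 15.05
position: [0.5771, -0.0147, 0.0269]
tcp_rot: [[0.99, 0.14, 0.0], [0.14, -0.99, -0.0], [0.0, 0.001, -1.0]]
force: [-0.9, 2.2, 0.3]
opening: 0.004
grasp_force: 0.7
```

{"api": "send_rows", "payload": {"moves": [[0, -0.003, 0, 0, 0, 0], [0, -0.006, 0, 0, 0, 0], [0, -0.009, 0, 0, 0, 0], [0, -0.012, 0, 0, 0, 0], [0, -0.016, 0, 0, 0, 0], [0, -0.02, 0, 0, 0, 0], [0, -0.03, 0, 0, 0, 0], [0, -0.06, 0, 0, 0, 0], [0, -0.1, 0, 0, 0, 0], [0, -0.1, 0, 0, 0, 0]]}}

```text
time_s: 16.05
position: [0.5726, 0.012, 0.027]
tcp_rot: [[0.99, 0.141, -0.001], [0.141, -0.99, 0.0], [-0.001, -0.001, -1.0]]
force: [0.2, -0.0, 0.8]
opening: 0.003
grasp_force: 0.0
```

{"api": "send_rows", "payload": {"moves": [[0, -0.1, -0.1, 0, 0, 0], [0, -0.1, -0.25, 0, 0, 0], [0, -0.2, -0.4, 0, 0, 0], [0, -0.35, -0.5, 0, 0, 0], [0, -0.5, -0.5, 0, 0, 0], [0, -0.6, -0.5, 0, 0, 0], [0, -0.6, -0.5, 0, 0, 0]]}}

```text
time_s: 16.75
position: [0.5513, 0.1622, 0.1525]
tcp_rot: [[0.99, 0.144, 0.0], [0.144, -0.99, 0.001], [0.0, -0.001, -1.0]]
force: [-0.5, -0.7, 0.4]
opening: 0.005
grasp_force: 0.0
```

Run:
```python
from h import *
a=np.deg2rad(8.0);f=np.array([-np.sin(a),np.cos(a)]);e=np.array([np.cos(a),np.sin(a)])
for n in("scene","top"):
    p,d=viewer.capture(n);np.savez(f"pics/{n}10.npz",p=p,d=d)
    z=np.load(f"pics/{n}0.npz")
    for t,p,d in(("start",z['p'],z['d']),("now",p,d)):
        W=cloud(n,d);h=cv2.cvtColor(p,cv2.COLOR_RGB2HSV).astype(int);Y=W[...,:2]@f;X=W[...,:2]@e
        B=(d>0)&(W[...,0]>.5)&(W[...,0]<.66)&(W[...,1]>-.15)&(W[...,1]<.22)&(abs(W[...,2]-.048)<.003)&(Y>-.22)
        for nm,q in(("scr",h[...,1]>110),("lens",h[...,1]<60)):
            m=B&q;print(n,t,nm,m.sum(),'Y',np.percentile(Y[m],[2,98]).round(4),'X',np.percentile(X[m],[2,98]).round(4),rect(W[m]))
        r=((h[...,0]<6)|(h[...,0]>172))&(h[...,1]>150)&(h[...,2]>80)&(W[...,0]>.5)&(W[...,0]<.65)&(W[...,1]<-.05)&(W[...,1]>-.18)&(W[...,2]<.06)&(d>0)
        print(' pad',r.sum(),np.percentile(Y[r],[2,98]).round(4) if r.sum() else '')
p=np.load("pics/top10.npz")['p']
cv2.imwrite("pics/t10.png",cv2.resize(p[140:260,300:500,::-1],None,fx=4,fy=4,interpolation=cv2.INTER_CUBIC))
```

```text
scene start scr 619 Y [0.0389 0.0883] X [0.5383 0.6465] (array([576.7, 145. ]), array([112.1,  52.4]), 6.96)
scene start lens 495 Y [-0.1681 -0.1181] X [0.517  0.6241] (array([584.6, -62.4]), array([111.2,  51.9]), 7.68)
 pad 82 [-0.2063 -0.1988]
scene now scr 457 Y [-0.1498 -0.1017] X [0.5157 0.624 ] (array([582.5, -57. ]), array([114.1,  73.1]), 8.66)
scene now lens 388 Y [-0.2022 -0.1531] X [0.5155 0.6232] (array([586.7, -84.2]), array([112.3,  78.5]), 7.72)
 pad 0 
top start scr 819 Y [0.0409 0.089 ] X [0.537  0.6433] (array([575.4, 146.4]), array([110.3,  50. ]), 7.82)
top start lens 740 Y [-0.166  -0.1176] X [0.5156 0.6215] (array([582.8, -61.5]), array([110.3,  50.5]), 7.74)
 pad 44 [-0.2053 -0.1979]
top now scr 705 Y [-0.1481 -0.1011] X [0.5153 0.6205] (array([579.9, -44.5]), array([110.1,  48.5]), 8.15)
top now lens 756 Y [-0.1999 -0.1519] X [0.5144 0.6206] (array([586.7, -95.3]), array([109.6,  50. ]), 8.24)
 pad 0
```

View pics/t10.png

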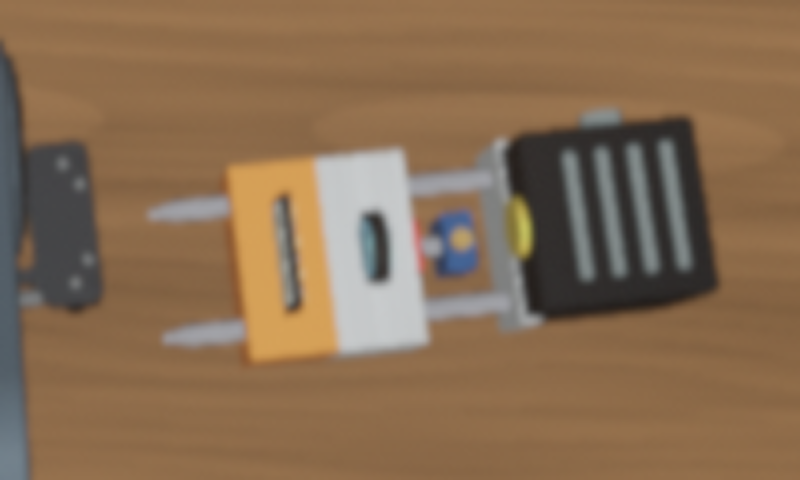

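Final top view: orange and silver bases are in contact at cols ~315–340 with no visible gap. Both are threaded and square, with the lens front against the red pad at (418,245), still pressed in about 2.5–3 mm. Handing in.

```bash
python3 -c "
from rig import ticket
print(ticket.hand_in())"
```

```text
the job is handed in; nothing more can be done
None
```

The screen carrier was the missing one: it is now on both rods touching the lens carrier, the pad was pressed in about 8 mm and still reads 2.5–3 mm after release, and the job is handed in (no verdict was returned).

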